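# Cap the bare lenses at the end of the day

### The job

The imaging lenses have been cleaned and stand on the bench with their front glass bare: put on every lens the black slip-on dust cap that fits it, so that each cap sits level and fully down on its lens's shoulder. Each of the three lenses has its own size of cap. Leave the lenses standing upright where they are, and leave the tape roll and the round meter head alone.

Things in the scene. Friction and masses are not known exactly. Their poses are not given: they have to be found in the camera images.
- lens_small: the smallest of three loose camera lenses, standing upright, front glass up: black ribbed barrel 43 mm across up to a flat shoulder 46 mm above the table; above it a bright nose 30 mm across and 18 mm high, its top 7 mm bevelled in to 22 mm; 64 mm high in all. About 370 g; can be pushed or tipped. Origin: centre of the underside; z up.
- cap_small: the smallest of three loose ribbed black dust caps, lying open side down: 39 mm across (40 over the ribs), 24 mm high, inside 34 mm across and 21 mm deep. It fits the smallest lens with 2 mm play all round; seated, its rim rests on the shoulder, its origin 46 mm above the lens's. About 27 g. Origin: centre of the lower rim; z up.
- lens_medium: the middle-sized of three loose camera lenses, standing upright, front glass up: black ribbed barrel 55 mm across up to a flat shoulder 50 mm above the table; above it a bright nose 42 mm across and 18 mm high, its top 7 mm bevelled in to 34 mm; 68 mm high in all. About 418 g; can be pushed or tipped. Origin: centre of the underside; z up.
- cap_medium: the middle-sized of three loose ribbed black dust caps, lying open side down: 51 mm across (52 over the ribs), 24 mm high, inside 46 mm across and 21 mm deep. It fits the middle-sized lens with 2 mm play all round; seated, its rim rests on the shoulder, its origin 50 mm above the lens's. About 32 g. Origin: centre of the lower rim; z up.
- lens_large: the largest of three loose camera lenses, standing upright, front glass up: black ribbed barrel 67 mm across up to a flat shoulder 42 mm above the table; above it a bright nose 54 mm across and 18 mm high, its top 7 mm bevelled in to 46 mm; 60 mm high in all. About 466 g; can be pushed or tipped. Origin: centre of the underside; z up.
- cap_large: the largest of three loose ribbed black dust caps, lying open side down: 63 mm across (64 over the ribs), 24 mm high, inside 58 mm across and 21 mm deep. It fits the largest lens with 2 mm play all round; seated, its rim rests on the shoulder, its origin 42 mm above the lens's. About 37 g. Origin: centre of the lower rim; z up.
- tape_roll: bystander: roll of black tape lying flat, 58 mm across, 19 mm high, with a cardboard core and an open middle. Not a cap. Origin: centre of its underside.
- meter_head: bystander: round black power-meter head lying flat, 60 mm across, 18 mm high, with a light disc in the middle of its top. Not a cap. Origin: centre of its underside.
Things that resemble listed ones, but are neither listed nor needed, are in the scene too. What is shaped like the cap_medium but green is not meant.

How it is judged:
At the end, for the whole second after the job is handed in: every cap sits on the lens of its own size: its centre within 8 mm of the lens axis, its lower rim within 2.5 mm of the lens's shoulder, parallel to it within 0.1 rad; every lens upright within 0.1 rad and within 60 mm of where it stood; all released and at rest (horizontal distance between cap_small and lens_small below 0.008 m and z of cap_small in the frame of lens_small between 0.0435 and 0.0485 m and angle between the z axis of cap_small and the z axis of lens_small, either way round below 0.1 rad and angle between each of lens_small, lens_medium, lens_large's own z axis and vertical below 0.1 rad and angle between each of cap_small, cap_medium, cap_large's own z axis and vertical below 0.15 rad and distance of each of lens_small, lens_medium, lens_large from where it was at the start of the episode below 0.06 m and linear speed of each of cap_small, lens_small, cap_medium, lens_medium, cap_large, lens_large below 0.02 m/s and horizontal distance between cap_medium and lens_medium below 0.008 m and z of cap_medium in the frame of lens_medium between 0.0475 and 0.0525 m and angle between the z axis of cap_medium and the z axis of lens_medium, either way round below 0.1 rad and horizontal distance between cap_large and lens_large below 0.008 m and z of cap_large in the frame of lens_large between 0.0395 and 0.0445 m and angle between the z axis of cap_large and the z axis of lens_large, either way round below 0.1 rad); the robot touches nothing.
It fails at once if a lens is knocked over (angle between any of lens_small, lens_medium, lens_large's own z axis and vertical above 0.4 rad).
It fails at once if the roll of tape is pushed more than 50 mm away (distance of tape_roll from where it was at the start of the episode above 0.05 m).
It fails at once if the power-meter head is pushed more than 50 mm away (distance of meter_head from where it was at the start of the episode above 0.05 m).
It also fails if it takes over 80 s, if anything falls off the work surface, if the arm or the gripper's body presses on something with over 40 N, if the wrist force passes 120 N, or if a joint passes its speed limit or range.

### The arm

A 6-joint arm with a two-finger parallel gripper is mounted at the origin on a cart in front of the work surface, level with it; the furniture and walls round the work are solid. World frame = base frame: x ahead of the robot, y to its left, z up, the work surface at z = 0. Lengths are in m, angles in rad, forces in N, time in s.
With the tool pointing down it reaches from about 0.2 to 0.875 m from the base axis. Payload 3.4 kg.
Tool frame: the origin (TCP) lies midway between the tips of the shut fingers; the grasp point (between the pads) lies 19 mm behind it; y points along the fingers, x is the direction in which the jaws open and shut, and the axes are right-handed (so a half turn about y gives the same grasp; the last joint's range is limited). The gripper opens to 94 mm and grips with 3 to 60 N. Pads are 16 mm wide; open, the fingers measure 119 mm over their backs; the gripper's body (75 mm by 177 mm) begins 78 mm behind the grasp point.
Start: joints at [-1.395, 0.276, 1.505, -0, 1.361, -0.121], TCP at [0.168, -0.55, 0.205] pointing down, gripper open.
Joint ranges: [-2.89, 2.89], [-0.75, 2.08], [0.22, 2.7], [-1.18, 4.32], [0.11, 2.71], [-2.7, 2.7]. Speed limits (rad/s): [2.57, 2.57, 3.14, 3.14, 3.14, 3.14].

### API

Orientations are given as a rotation vector (axis times angle).
In Python, from station import manip gives the robot as it stands.
- The arm moves only by the tool play_rows, never from a script. Its argument "moves" is a list that holds one entry, the list of rows, each a list of 7 numbers: the shift along the world's x, y, z in mm, then the turn, a rotation vector about the world's x, y, z in rad, then the opening, from -1 (shut) to 1 (fully open), so that 0 is half open. A call has 1 to 20 rows; each row is the pose to reach, as a shift and turn from the pose commanded when the call began; what a row does not reach only later rows make up. A row lasts 1/8 s, in which the tool goes at most 62.5 mm and 10.7 degrees, less where a joint would pass 70% of its speed; a pose out of reach is approached as far as the arm can. A call with a gripper value outside its range is refused whole. The fingers move at their own pace and stop on an object; "squeeze" is the grip in N (left out, the last holds). Time passes only in rows, so rows that repeat a pose let the fingers close. It gives the time, the measured TCP pose, the force and the opening at its end, in the units of the state.
- manip.sense(): the state, without advancing time (a new reading comes with each control period).
- manip.read_camera(name): name is "side" or "top" or "wrist"; returns the picture (384x512x3 uint8, blue, green, red); there is no depth.
- manip.get_calibration(name): a dict with "K" (3x3 intrinsics, pixels), "k1" (the pictures are not rectified: a ray, as slopes to the right and down, at radius r is drawn at 1 + k1 r^2 times it, then the intrinsics apply), "extrinsics" (4x4, takes a point from camera to world coordinates). Camera axes: x right, y down, z forward; pixel columns grow to the right and rows downward; lengths in m; the calibration is good to about 2 mm. A picture is of the moment at which its call begins: read the wrist's pose just before it. get_calibration takes no time and is no camera call; for the wrist camera it gives the pose at the moment of the call.
- manip.sign_off(): hands the job in, once; it reports no verdict.
The state is a dict: "time": time; "joint_pos": joint angles; "joint_vel": joint speeds; "joint_torque": joint torques, N m; "eef_pos": TCP position; "orientation": TCP orientation; "force": force on the tool from outside, world axes, zero at the start; "torque": the same for the moment, N m; "gripper_width": finger opening in m.
Only numpy, scipy, OpenCV 4.12 (cv2) and the standard library are available. Lean on these libraries where they do the work, as an engineer would, in place of code of your own. Each camera call takes 0.05 s, during which the arm holds its last target. There are 200 camera calls.

## Working session

There is one attempt and no reset: what is moved stays moved. The work goes in short steps, Python scripts to look and compute and a tool call to move; the robot and the scene stay as the last step left them, time stands still between calls to the robot, and variables do not carry over. Pictures are saved under pics/ and viewed, about 12 in all and at most 16, crops included, and the job is handed in when it is done.

Besides the shell and the picture viewer there is one more tool, called after "Emit:" in YAML: its name, and indented under it one key for each argument. play_rows: Moves the arm, as the interface text tells. Its arguments: {"type":"object","properties":{"moves":{"type":"array","items":{"type":"array","items":{"type":"array","items":{"type":"number"}}}},"squeeze":{"type":"number"}},"required":["moves"]}

```bash
mkdir -p pics; ls; cat > h.py <<'E'
import numpy as np, cv2
from station import manip
def cal(n): 
    c=manip.get_calibration(n); return np.array(c["K"]),c["k1"],np.array(c["extrinsics"])
def ray(c,u,v):
    K,k1,E=c
    d=np.array([(u-K[0,2])/K[0,0],(v-K[1,2])/K[1,1]]); p=d.copy()
    for _ in range(20): p=d/(1+k1*(p@p))
    return E[:3,3],E[:3,:3]@np.array([p[0],p[1],1])
def onz(c,u,v,z):
    o,r=ray(c,u,v); return o+r*(z-o[2])/r[2]
def proj(c,P):
    K,k1,E=c
    q=E[:3,:3].T@(np.array(P)-E[:3,3]); p=q[:2]/q[2]; p=p*(1+k1*(p@p))
    return K[0,0]*p[0]+K[0,2],K[1,1]*p[1]+K[1,2]
E
python3 - <<'E'
from h import *
for n in ["top","side"]:
    im=manip.read_camera(n); cv2.imwrite(f"pics/{n}0.png",im)
    cv2.imwrite(f"pics/{n}0b.png",cv2.resize(im,(800,600),interpolation=cv2.INTER_CUBIC))
    K,k1,E=cal(n); print(n,K[0,0],k1,E.round(3).tolist())
s=manip.sense(); print(s["time"],s["eef_pos"],s["orientation"],s["gripper_width"])
E
```

```text
pics
top 346.5751725133823 -0.050714205208860996 [[-0.027, -0.996, 0.084, 0.392], [-0.999, 0.025, -0.028, -0.231], [0.026, -0.084, -0.996, 0.882], [0.0, 0.0, 0.0, 1.0]]
side 464.0487514305976 -0.035011502006401136 [[-0.982, -0.073, 0.175, 0.281], [-0.189, 0.462, -0.867, 0.608], [-0.017, -0.884, -0.467, 0.501], [0.0, 0.0, 0.0, 1.0]]
0.1 [ 0.16803528 -0.54936384  0.20469044] [-1.3339532   0.98872364 -0.9866678 ] 0.0937938638197972
```

View pics/top0b.png

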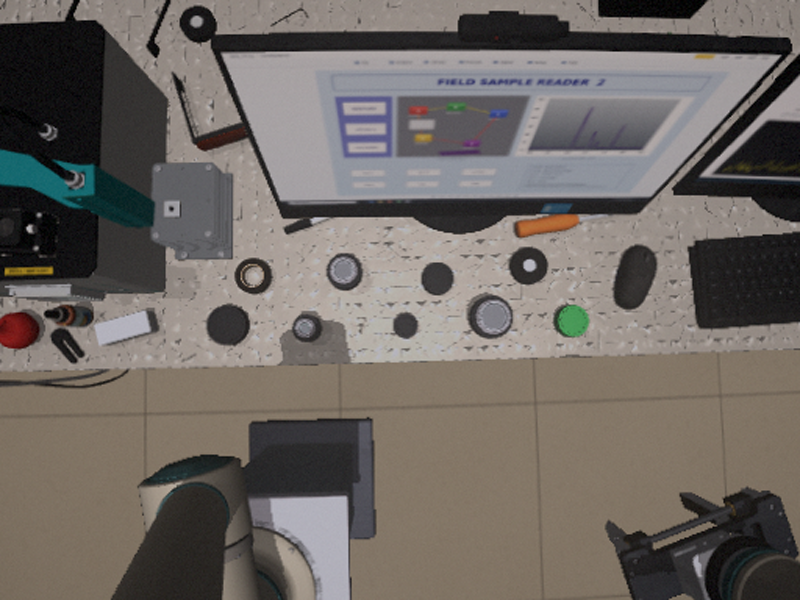

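View pics/side0b.png

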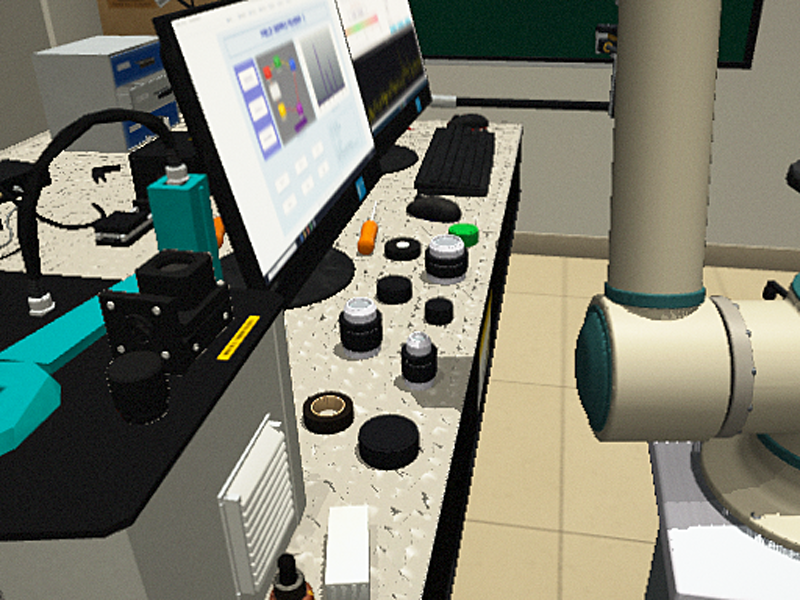

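Top view (800×600 px). Caps by size:
- (228,325) is black and widest, so cap_large.
- (437,278) is black and middle-sized, so cap_medium.
- (405,325) is black and smallest, so cap_small.
- (572,320) is green, so not meant.

Tape roll is at (253,275) and meter head at (528,265), with its light disc. Lenses: medium (345,271), small (307,327), large (490,316). I'll measure these and confirm in one enlarged crop.

```bash
python3 - <<'E'
from h import *
im=cv2.imread("pics/top0.png"); c=cal("top")
g=cv2.cvtColor(im,cv2.COLOR_BGR2GRAY)
s=512/800
big=im[140:240,110:420]; cv2.imwrite("pics/crop0.png",cv2.resize(big,None,fx=2.58,fy=2.58,interpolation=cv2.INTER_CUBIC))
for n,(u,v),z in [("capL",(228,325),.024),("capM",(437,278),.024),("capS",(405,325),.024),("lensM",(345,271),.05),("lensS",(307,327),.046),("lensL",(490,316),.042),("tape",(253,275),.019),("meter",(528,265),.018)]:
    m=(g<75).astype(np.uint8)
    cs,_=cv2.findContours(m,cv2.RETR_EXTERNAL,cv2.CHAIN_APPROX_NONE)
    k=max(cs,key=lambda k:cv2.pointPolygonTest(k,(u*s,v*s),True))
    k=cv2.convexHull(k); e=cv2.fitEllipse(k) 
    P=onz(c,*e[0],z); print(n,np.round(e[0],1),np.round(e[1],1),P.round(4),"diam mm",np.round(np.array(e[1])/c[0][0,0]*(c[2][2,3]-z)*1000,0))
# monitor lower edge, box corners
for n,(u,v),z in [("mon_l",(285,216),.1),("mon_r",(640,212),.1),("boxcorner",(165,290),.1),("edge",(300,362),0),("edge2",(700,352),0)]:
    print(n,onz(c,u*s,v*s,z).round(3))
E
```

```text
capL [145.8 207.6] [25.5 27.1] [0.426  0.0203 0.024 ] diam mm [63. 67.]
capM [279.4 178. ] [19.7 20.4] [ 0.4914 -0.3117  0.024 ] diam mm [49. 51.]
capS [259.1 207.8] [14.5 14.9] [ 0.4183 -0.2589  0.024 ] diam mm [36. 37.]
lensM [220.2 173.5] [21.6 23.4] [ 0.5028 -0.1665  0.05  ] diam mm [52. 56.]
lensS [196.2 209.8] [17.7 18.9] [ 0.4169 -0.1072  0.046 ] diam mm [43. 46.]
lensL [313.6 202.4] [26.9 27.6] [ 0.4274 -0.3917  0.042 ] diam mm [65. 67.]
tape [161.7 176.3] [22.2 23.1] [ 0.5035 -0.018   0.019 ] diam mm [55. 58.]
meter [337.7 169.6] [23.4 24.1] [ 0.5098 -0.4614  0.018 ] diam mm [58. 60.]
mon_l [ 0.579 -0.085  0.1  ]
mon_r [ 0.575 -0.615  0.1  ]
boxcorner [0.475 0.089 0.1  ]
edge [ 0.363 -0.089  0.   ]
edge2 [ 0.36  -0.752  0.   ]
```

View pics/crop0.png

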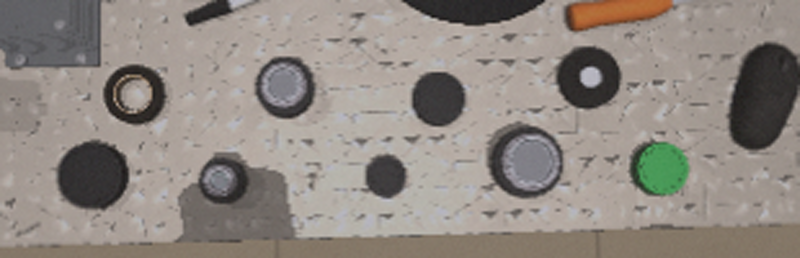

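Crop: the three plain black discs are at (93,175) large, (438,98) medium and (386,175) small. The tape has an open middle at (134,95), the meter a white dot at (590,77), and the green cap is at (660,168). Lenses with bright noses are at (285,88), (222,180) and (528,160).

Next: tool axes, wrist camera mounting and monitor clearance.

```bash
cat >> h.py <<'E'
from scipy.spatial.transform import Rotation as R
def tool():
    s=manip.sense(); return np.array(s["eef_pos"]),R.from_rotvec(s["orientation"]).as_matrix(),s
E
python3 - <<'E'
from h import *
p,T,s=tool(); print(T.round(3).tolist())
K,k1,E=cal("wrist"); print(K.round(1).tolist(),k1); print("cam in tool",(T.T@(E[:3,3]-p)).round(4),(T.T@E[:3,:3]).round(3).tolist())
def tri(a,b):
    o1,r1=ray(cal("top"),*(np.array(a)*.64)); o2,r2=ray(cal("side"),*(np.array(b)*.64))
    A=np.stack([r1,-r2],1); t=np.linalg.lstsq(A,o2-o1,rcond=None)[0]; return ((o1+r1*t[0]+o2+r2*t[1])/2).round(3),np.linalg.norm(o1+r1*t[0]-o2-r2*t[1]).round(3)
print("monLL",tri((284,217),(272,304)),"monUL",tri((216,38),(160,20)),"monLR",tri((640,212),(376,155)))
print("boxfront", tri((165,290),(300,545)))
for n,P in dict(lensM=(.5028,-.1665,.05),lensS=(.417,-.107,.046),lensL=(.4274,-.3917,.042),capL=(.426,.02,.024)).items(): print(n,np.array(proj(cal("side"),P))/.64)
E
```

```text
[[0.292, -0.0, 0.956], [-0.956, 0.002, 0.292], [-0.002, -1.0, 0.0]]
[[330.2, 0.0, 250.4], [0.0, 330.2, 194.2], [0.0, 0.0, 1.0]] -0.08522161296066111
cam in tool [ 0.0007 -0.1793  0.0713] [[1.0, 0.001, 0.001], [-0.0, -0.247, 0.969], [0.002, -0.969, -0.247]]
monLL (array([ 0.581, -0.083,  0.101]), np.float64(0.005)) monUL (array([ 0.668, -0.083,  0.414]), np.float64(0.006)) monLR (array([ 0.576, -0.604,  0.12 ]), np.float64(0.011))
boxfront (array([ 0.488,  0.142, -0.03 ]), np.float64(0.003))
lensM [359.45230996 313.11253758]
lensS [417.51469967 346.2116085 ]
lensL [444.39617288 249.90667969]
capL [387.47487224 427.0044603 ]
```

Emit:
play_rows:
  moves:
    - [[250, 290, -70, 0, 0, 0, 1], [250, 290, -70, 0, 0, 0, 1], [250, 290, -70, 0, 0, 0, 1], [250, 290, -70, 0, 0, 0, 1], [250, 290, -70, 0, 0, 0, 1], [250, 290, -70, 0, 0, 0, 1], [250, 290, -70, 0, 0, 0, 1], [250, 290, -70, 0, 0, 0, 1], [250, 290, -70, 0, 0, 0, 1], [250, 290, -70, 0, 0, 0, 1], [250, 290, -70, 0, 0, 0, 1], [250, 290, -70, 0, 0, 0, 1]]
  squeeze: 15

```text
time: 1.6
eef_pos: [0.4178, -0.2605, 0.1356]
orientation: [-1.335, 0.988, -0.989]
force: [-0.7, 0.4, -0.1]
gripper_width: 0.0939
```

```bash
cat >> h.py <<'E'
def snap(name):
    c=cal("wrist"); im=manip.read_camera("wrist"); cv2.imwrite(f"pics/{name}.png",im); return c,im
E
python3 - <<'E'
from h import *
p,T,s=tool(); print(s["time"],p,s["joint_pos"],s["force"])
c,im=snap("w1"); 
for n,P in dict(capS=(.4183,-.2589,.024),capM=(.4914,-.3117,.024),lensS=(.417,-.107,.046),tcp=p).items(): print(n,np.round(proj(c,P),1))
np.save("pics/w1.npy",np.array([c[0],c[2][:3,:3]]),allow_pickle=True)
E
```

```text
1.6 [ 0.41784865 -0.2604575   0.13558887] [-6.98705888e-01  2.04497130e-01  1.78795824e+00 -1.52124274e-04
  1.14888777e+00  5.76468570e-01] [-0.67879277  0.39167763 -0.12309253]
capS [247.9 190. ]
capM [330.2 129.4]
lensS [ 72.8 145.9]
tcp [249.  236.8]
```

View pics/w1.png

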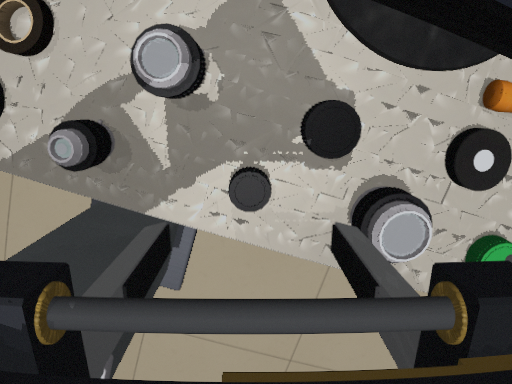

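```bash
cat >> h.py <<'E'
def dark(c,im,P,z,th=62):
    "centroid of the dark blob whose middle projects near P; returned on plane z"
    u,v=proj(c,P); g=cv2.GaussianBlur(cv2.cvtColor(im,cv2.COLOR_BGR2GRAY),(3,3),0)
    cs,_=cv2.findContours((g<th).astype(np.uint8),cv2.RETR_EXTERNAL,cv2.CHAIN_APPROX_NONE)
    k=cv2.convexHull(max(cs,key=lambda k:cv2.pointPolygonTest(k,(u,v),True)))
    m=cv2.moments(k); e=cv2.fitEllipse(k); q=(m["m10"]/m["m00"],m["m01"]/m["m00"])
    return np.round(q,1),np.round(e[1],1),onz(c,*q,z).round(4)
def nose(c,im,P,z,rad,th=95):
    "bright nose: centroid of bright blob within rad px of P's projection"
    u,v=proj(c,P); g=cv2.GaussianBlur(cv2.cvtColor(im,cv2.COLOR_BGR2GRAY),(3,3),0)
    m=np.zeros_like(g); cv2.circle(m,(int(u),int(v)),int(rad),255,-1)
    b=((g>th)&(m>0)).astype(np.uint8)
    cs,_=cv2.findContours(b,cv2.RETR_EXTERNAL,cv2.CHAIN_APPROX_NONE)
    k=cv2.convexHull(max(cs,key=cv2.contourArea)); M=cv2.moments(k); q=(M["m10"]/M["m00"],M["m01"]/M["m00"])
    return np.round(q,1),np.round(cv2.fitEllipse(k)[1],1),onz(c,*q,z).round(4)
E
python3 - <<'E'
from h import *
im=cv2.imread("pics/w1.png"); c=cal("wrist"); p,T,s=tool(); print(p)
print("capS",dark(c,im,(.4183,-.2589,.024),.012))
print("capM",dark(c,im,(.4914,-.3117,.024),.012))
g=cv2.cvtColor(im,cv2.COLOR_BGR2GRAY); print(g[188,225:278:3],g[160:215:3,250])
print("noseM",nose(c,im,(.5028,-.1665,.06),.057,40)); print("noseS",nose(c,im,(.417,-.107,.055),.055,27)); print("noseL",nose(c,im,(.4274,-.3917,.052),.052,45))
E
```

```text
[ 0.41793428 -0.26030087  0.13556249]
capS (array([249.3, 188.1]), array([40.7, 43.4]), array([ 0.4178, -0.2602,  0.012 ]))
capM (array([330.6, 128.7]), array([58.2, 59.8]), array([ 0.4925, -0.3145,  0.012 ]))
[189 146  60  62  61  60  63  62  60  61  63  61  60  45  62  43 181 190] [119 118  81  13  64  63  62  63  60  60  60  60  61  59  60  58  54 108
 184]
noseM (array([160.8,  58. ]), array([55.5, 60.2]), array([ 0.5038, -0.1652,  0.057 ]))
noseS (array([ 61.2, 148.9]), array([40.8, 53.5]), array([ 0.4142, -0.1022,  0.055 ]))
noseL (array([408.3, 231.1]), array([70.5, 87. ]), array([ 0.4306, -0.4001,  0.052 ]))
```

Emit:
play_rows:
  moves:
    - [[0, 0, -60, 0, 0, 0, 1], [0, 0, -110, 0, 0, 0, 1], [0, 0, -125, 0, 0, 0, 1], [0, 0, -131, 0, 0, 0, 1], [0, 0, -131, 0, 0, 0, 1], [0, 0, -131, 0, 0, 0, -1], [0, 0, -131, 0, 0, 0, -1], [0, 0, -131, 0, 0, 0, -1], [0, 0, -131, 0, 0, 0, -1], [0, 0, -131, 0, 0, 0, -1], [0, 0, -131, 0, 0, 0, -1], [0, 0, -131, 0, 0, 0, -1]]
  squeeze: 15

```text
time: 3.15
eef_pos: [0.4182, -0.2599, 0.0045]
orientation: [-1.335, 0.988, -0.988]
force: [-0.1, -0.3, 0.2]
gripper_width: 0.0386
```

Emit:
play_rows:
  moves:
    - [[0, 0, 50, 0, 0, 0, -1], [0, 0, 110, 0, 0, 0, -1], [-58, 135, 110, 0, 0, 0, -1], [-58, 135, 110, 0, 0, 0, -1], [-58, 135, 110, 0, 0, 0, -1], [-58, 135, 110, 0, 0, 0, -1], [-58, 135, 110, 0, 0, 0, -1], [-58, 135, 110, 0, 0, 0, -1]]

```text
time: 4.15
eef_pos: [0.3613, -0.1263, 0.1145]
orientation: [-1.335, 0.988, -0.989]
force: [-0.1, 0.4, 0.4]
gripper_width: 0.0386
```

```bash
python3 - <<'E'
from h import *
p,T,s=tool(); print(s["time"],p,s["gripper_width"],s["joint_vel"])
c,im=snap("w2")
print("noseS",nose(c,im,(.416,-.105,.055),.055,40,120),proj(c,(.416,-.105,.055)))
print("lensS dark+",dark(c,im,(.416,-.105,.055),.03,85))
E
```

```text
4.15 [ 0.3612929  -0.12632726  0.11450561] 0.038649846245643285 [0.00018594 0.00109505 0.00812167 0.0017099  0.00659846 0.00237942]
noseS (array([243., 128.]), array([79.8, 79.8]), array([ 0.4164, -0.1049,  0.055 ])) (np.float64(243.01601895161454), np.float64(128.5827953962258))
lensS dark+ (array([245. , 126.9]), array([56.8, 57.4]), array([ 0.4163, -0.106 ,  0.03  ]))
```

View pics/w2.png

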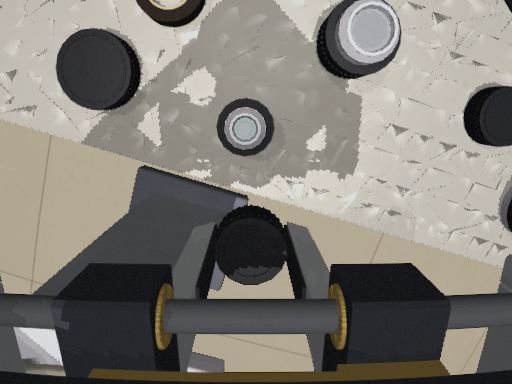

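```bash
python3 - <<'E'
from h import *
p,T,s=tool(); c=cal("wrist"); im=cv2.imread("pics/w2.png")
print("noseS",nose(c,im,(.4164,-.106,.055),.060,19,120))
for z in (-.0045,.0195): print("pred centre",np.round(proj(c,p+[0,0,z]),1),[np.round(proj(c,p+[0,0,z]+T[:,2]*k*.0195),1).tolist() for k in(1,-1)])
cv2.imwrite("pics/w2c.png",cv2.convertScaleAbs(cv2.resize(im[195:300,190:310],None,fx=5,fy=5,interpolation=cv2.INTER_CUBIC),alpha=2.2))
E
```

```text
noseS (array([243.9, 127.6]), array([37.1, 38.1]), array([ 0.4169, -0.1052,  0.06  ]))
pred centre [249.  233.9] [[249.0, 202.3], [249.0, 263.9]]
pred centre [248.8 250.6] [[248.8, 215.1], [248.8, 283.8]]
```

View pics/w2c.png

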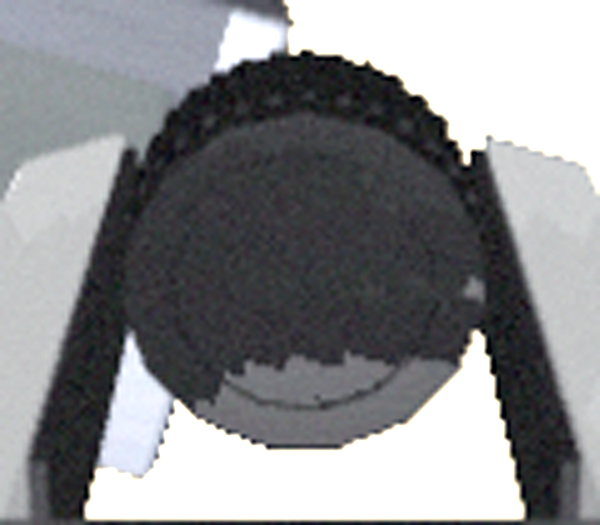

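Cap in hand sits about 1 mm off the TCP in the picture, centre about (251,250). The lens_small nose is at (244,128) in w2. I'll move by the difference and lower gently.

Emit:
play_rows:
  moves:
    - [[30, 12, 0, 0, 0, 0, -1], [56, 22, 0, 0, 0, 0, -1], [56, 22, -20, 0, 0, 0, -1], [56, 22, -36, 0, 0, 0, -1], [56, 22, -44, 0, 0, 0, -1], [56, 22, -48, 0, 0, 0, -1], [56, 22, -52, 0, 0, 0, -1], [56, 22, -56, 0, 0, 0, -1], [56, 22, -60, 0, 0, 0, -1], [56, 22, -62, 0, 0, 0, -1], [56, 22, -63, 0, 0, 0, -1]]

```text
time: 5.58
eef_pos: [0.4166, -0.1032, 0.0516]
orientation: [-1.335, 0.987, -0.989]
force: [0.1, -1.7, 2.1]
gripper_width: 0.0384
```

```bash
python3 - <<'E'
from h import *
p,T,s=tool(); print(s["time"],p,s["gripper_width"],s["force"],s["torque"])
E
```

```text
5.575 [ 0.41659877 -0.10317442  0.05161085] 0.03838236413281652 [ 0.06104031 -1.72472783  2.14595145] [-0.34362697 -0.15265807 -0.00176726]
```

Emit:
play_rows:
  moves:
    - [[0, 0, -1, 0, 0, 0, -1], [0, -1, -1, 0, 0, 0, -1], [0, -1, -1, 0, 0, 0, 0.3], [0, -1, -1, 0, 0, 0, 0.3], [0, -1, -1, 0, 0, 0, 0.3], [0, -1, 30, 0, 0, 0, 0.6], [0, -1, 60, 0, 0, 0, 1], [-57, -18, 60, 0, 0, 0, 1], [-57, -18, 60, 0, 0, 0, 1], [-57, -18, 60, 0, 0, 0, 1], [-57, -18, 60, 0, 0, 0, 1]]

```text
time: 6.95
eef_pos: [0.3601, -0.1209, 0.1115]
orientation: [-1.335, 0.987, -0.988]
force: [-0.5, 0.0, -0.4]
gripper_width: 0.0945
```

```bash
python3 - <<'E'
from h import *
p,T,s=tool(); print(s["time"],p,s["gripper_width"],s["force"])
c,im=snap("w3"); si=manip.read_camera("side"); cv2.imwrite("pics/s3.png",si)
a=cv2.resize(im[60:210,160:360],(800,600))[:,:]; a=cv2.resize(a,(400,300))
u,v=np.array(proj(cal("side"),(.4166,-.106,.05))).astype(int)
b=cv2.convertScaleAbs(cv2.resize(si[v-45:v+45,u-60:u+60],(400,300),interpolation=cv2.INTER_CUBIC),alpha=1.5)
cv2.imwrite("pics/c3.png",np.hstack([a,b]))
print("cap",dark(c,im,(.4166,-.106,.07),.07,85))
E
```

```text
6.95 [ 0.36013735 -0.12094934  0.1114991 ] 0.09452229198945201 [-0.51902804  0.03844835 -0.35503474]
cap (array([251.8, 129. ]), array([59.3, 61.2]), array([ 0.4173, -0.1052,  0.07  ]))
```

View pics/c3.png

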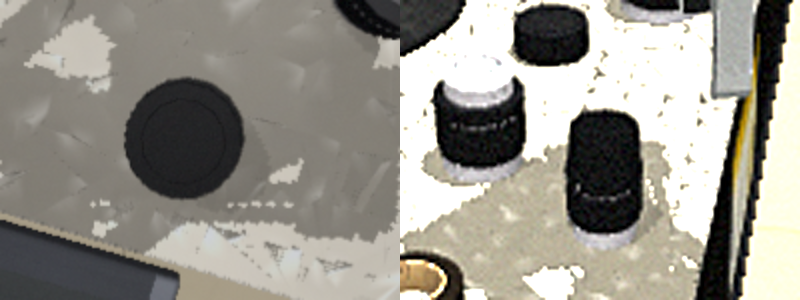

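cap_small appears level and down: left half centred at (184,138), and the side crop shows no bright gap. Next is cap_medium, with the tool squared up (turn −0.297 about z).

Emit:
play_rows:
  moves:
    - [[40, -50, 10, 0, 0, -0.15, 1], [80, -100, 10, 0, 0, -0.297, 1], [120, -150, 10, 0, 0, -0.297, 1], [132, -193, 10, 0, 0, -0.297, 1], [132, -193, 10, 0, 0, -0.297, 1], [132, -193, 0, 0, 0, -0.297, 1], [132, -193, -50, 0, 0, -0.297, 1], [132, -193, -90, 0, 0, -0.297, 1], [132, -193, -103, 0, 0, -0.297, 1], [132, -193, -107, 0, 0, -0.297, 1], [132, -193, -107, 0, 0, -0.297, 1], [132, -193, -107, 0, 0, -0.297, -1], [132, -193, -107, 0, 0, -0.297, -1], [132, -193, -107, 0, 0, -0.297, -1], [132, -193, -107, 0, 0, -0.297, -1], [132, -193, -107, 0, 0, -0.297, -1], [132, -193, -107, 0, 0, -0.297, -1]]

```text
time: 9.18
eef_pos: [0.4911, -0.3139, 0.0045]
orientation: [-1.209, 1.209, -1.209]
force: [-0.4, -0.4, 0.8]
gripper_width: 0.0502
```

Emit:
play_rows:
  moves:
    - [[0, 0, 50, 0, 0, 0, -1], [0, 0, 110, 0, 0, 0, -1], [-52, 148, 110, 0, 0, 0, -1], [-52, 148, 110, 0, 0, 0, -1], [-52, 148, 110, 0, 0, 0, -1], [-52, 148, 110, 0, 0, 0, -1], [-52, 148, 110, 0, 0, 0, -1], [-52, 148, 110, 0, 0, 0, -1]]

```text
time: 10.18
eef_pos: [0.44, -0.1672, 0.1145]
orientation: [-1.209, 1.209, -1.211]
force: [0.9, -0.2, 0.8]
gripper_width: 0.0502
```

```bash
cat >> h.py <<'E'
def held(name,lens,ztop,rcap,rpx,th=120):
    p,T,s=tool(); print(s["time"],p,s["gripper_width"],s["force"])
    c,im=snap(name)
    print("nose",nose(c,im,lens,ztop-.004,rpx,th),"barrel",dark(c,im,lens,ztop-.03,85))
    for z in (-.0045,.0195): print("pred centre/far/near/right/left",np.round(proj(c,p+[0,0,z]),1),[np.round(proj(c,p+[0,0,z]+d*rcap),1).tolist() for d in(T[:,2],-T[:,2],T[:,0],-T[:,0])])
    cr=cv2.convertScaleAbs(cv2.resize(im[180:310,180:320],None,fx=4,fy=4,interpolation=cv2.INTER_CUBIC),alpha=2.2)
    full=cv2.resize(im[60:260,100:400],(0,0),fx=.8,fy=.8)
    out=np.zeros((520,800,3),np.uint8); out[:cr.shape[0],:cr.shape[1]]=cr; out[:160,560:800]=full; cv2.imwrite(f"pics/{name}c.png",out)
E
python3 -c "
from h import *
held('w4',(.5035,-.166,.06),.068,.0255,30)"
```

```text
10.175 [ 0.439986   -0.16718364  0.11446656] 0.05018456764186927 [ 0.88918005 -0.2332874   0.7694511 ]
nose (array([247.6, 120.7]), array([56.9, 58.2]), array([ 0.5046, -0.1662,  0.064 ])) barrel (array([248.2, 121. ]), array([74.6, 75.4]), array([ 0.5036, -0.1665,  0.038 ]))
pred centre/far/near/right/left [248.9 234.3] [[248.9, 192.6], [248.9, 273.1], [291.8, 234.3], [206.0, 234.2]]
pred centre/far/near/right/left [248.7 251. ] [[248.7, 204.2], [248.7, 294.0], [297.3, 250.9], [200.1, 250.8]]
```

View pics/w4c.png

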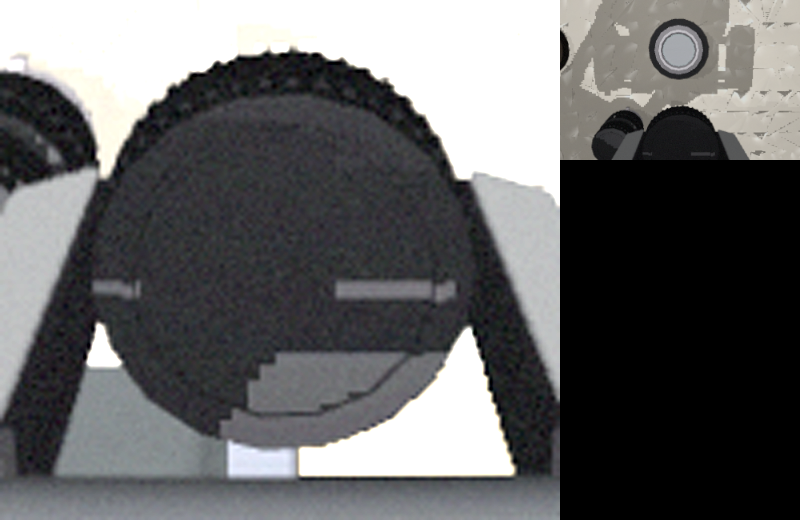

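Emit:
play_rows:
  moves:
    - [[40, 1, 0, 0, 0, 0, -1], [64, 1.5, 0, 0, 0, 0, -1], [64, 1.5, -16, 0, 0, 0, -1], [64, 1.5, -32, 0, 0, 0, -1], [64, 1.5, -40, 0, 0, 0, -1], [64, 1.5, -44, 0, 0, 0, -1], [64, 1.5, -48, 0, 0, 0, -1], [64, 1.5, -52, 0, 0, 0, -1], [64, 1.5, -56, 0, 0, 0, -1], [64, 1.5, -58, 0, 0, 0, -1], [64, 1.5, -59, 0, 0, 0, -1], [64, 1.5, -59.5, 0, 0, 0, -1]]

```text
time: 11.72
eef_pos: [0.5032, -0.1644, 0.055]
orientation: [-1.209, 1.209, -1.209]
force: [-0.2, -0.1, 0.3]
gripper_width: 0.0501
```

Emit:
play_rows:
  moves:
    - [[0, 0, 0, 0, 0, 0, 0.5], [0, 0, 0, 0, 0, 0, 0.5], [0, 0, 0, 0, 0, 0, 0.5], [0, 0, 30, 0, 0, 0, 0.8], [0, 0, 65, 0, 0, 0, 1], [-65, 0, 65, 0, 0, 0, 1], [-65, 0, 65, 0, 0, 0, 1], [-65, 0, 65, 0, 0, 0, 1], [-65, 0, 65, 0, 0, 0, 1]]

```text
time: 12.85
eef_pos: [0.4395, -0.1648, 0.1201]
orientation: [-1.209, 1.208, -1.21]
force: [-1.1, 1.3, 0.3]
gripper_width: 0.0937
```

```bash
python3 - <<'E'
from h import *
p,T,s=tool(); print(s["time"],p,s["gripper_width"],s["force"],s["joint_pos"])
c,im=snap("w5"); si=manip.read_camera("side"); cv2.imwrite("pics/s5.png",si)
a=cv2.resize(im[60:210,160:360],(400,300))
u,v=np.array(proj(cal("side"),(.5036,-.166,.05))).astype(int)
b=cv2.convertScaleAbs(cv2.resize(si[v-45:v+45,u-60:u+60],(400,300),interpolation=cv2.INTER_CUBIC),alpha=1.5)
cv2.imwrite("pics/c5.png",np.hstack([a,b]))
print("capM on lens",dark(c,im,(.5036,-.166,.07),.074,85)); print("capL",dark(c,im,(.426,.02,.024),.012,85))
E
```

```text
12.85 [ 0.43952184 -0.1648376   0.12013842] 0.09369940629324072 [-1.08437666  1.33027715  0.33416878] [-5.07318965e-01  1.85423153e-01  1.85730422e+00  1.69934914e-04
  1.09747437e+00  1.06351714e+00]
capM on lens (array([249.9, 120.4]), array([75.8, 77. ]), array([ 0.5045, -0.1653,  0.074 ]))
capL (array([ 48.8, 206.5]), array([70.2, 76.4]), array([0.4256, 0.0234, 0.012 ]))
```

View pics/c5.png

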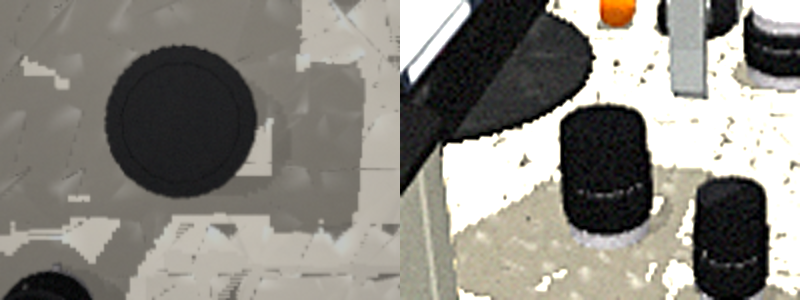

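cap_medium looks seated: left half centred at (182,121), no bright gap at the side. Now cap_large, with the tool turned +0.45 to keep the gripper body clear of the instrument box.

Emit:
play_rows:
  moves:
    - [[-5, 45, 5, 0, 0, 0.1, 1], [-10, 100, 5, 0, 0, 0.25, 1], [-14, 150, 5, 0, 0, 0.4, 1], [-14, 186, 5, 0, 0, 0.45, 1], [-14, 186, 5, 0, 0, 0.45, 1], [-14, 186, -10, 0, 0, 0.45, 1], [-14, 186, -60, 0, 0, 0.45, 1], [-14, 186, -98, 0, 0, 0.45, 1], [-14, 186, -111, 0, 0, 0.45, 1], [-14, 186, -115.5, 0, 0, 0.45, 1], [-14, 186, -115.5, 0, 0, 0.45, 1], [-14, 186, -115.5, 0, 0, 0.45, -1], [-14, 186, -115.5, 0, 0, 0.45, -1], [-14, 186, -115.5, 0, 0, 0.45, -1], [-14, 186, -115.5, 0, 0, 0.45, -1], [-14, 186, -115.5, 0, 0, 0.45, -1]]

```text
time: 14.95
eef_pos: [0.4243, 0.0217, 0.0048]
orientation: [-1.389, 0.872, -0.872]
force: [-1.2, 0.1, 5.1]
gripper_width: 0.0633
```

Emit:
play_rows:
  moves:
    - [[0, 0, 40, 0, 0, 0, -1], [0, 0, 100, 0, 0, 0, -1], [-20, -40, 115, 0, 0, 0, -1], [-40, -90, 115, 0, 0, -0.12, -1], [-59, -150, 115, 0, 0, -0.25, -1], [-59, -210, 115, 0, 0, -0.4, -1], [-59, -270, 115, 0, 0, -0.45, -1], [-59, -330, 115, 0, 0, -0.45, -1], [-59, -390, 115, 0, 0, -0.45, -1], [-59, -415, 115, 0, 0, -0.45, -1], [-59, -415, 115, 0, 0, -0.45, -1], [-59, -415, 115, 0, 0, -0.45, -1], [-59, -415, 115, 0, 0, -0.45, -1]]

```text
time: 16.58
eef_pos: [0.3652, -0.3912, 0.1196]
orientation: [-1.209, 1.209, -1.207]
force: [0.7, -0.1, 0.3]
gripper_width: 0.0639
```

```bash
python3 -c "
from h import *
held('w6',(.4285,-.393,.052),.060,.0315,36)"
```

```text
16.575 [ 0.36521246 -0.39123541  0.11957542] 0.06390833202590673 [ 0.65691278 -0.08121307  0.34813352]
nose (array([252.7, 121.9]), array([67.4, 71.2]), array([ 0.4285, -0.3936,  0.056 ])) barrel (array([254.4, 122.5]), array([86.2, 87.5]), array([ 0.4272, -0.3951,  0.03  ]))
pred centre/far/near/right/left [248.9 234.3] [[248.9, 182.3], [248.9, 281.8], [301.9, 234.2], [195.9, 234.1]]
pred centre/far/near/right/left [248.7 250.9] [[248.7, 192.6], [248.7, 303.5], [308.7, 250.9], [188.7, 250.7]]
```

View pics/w6c.png

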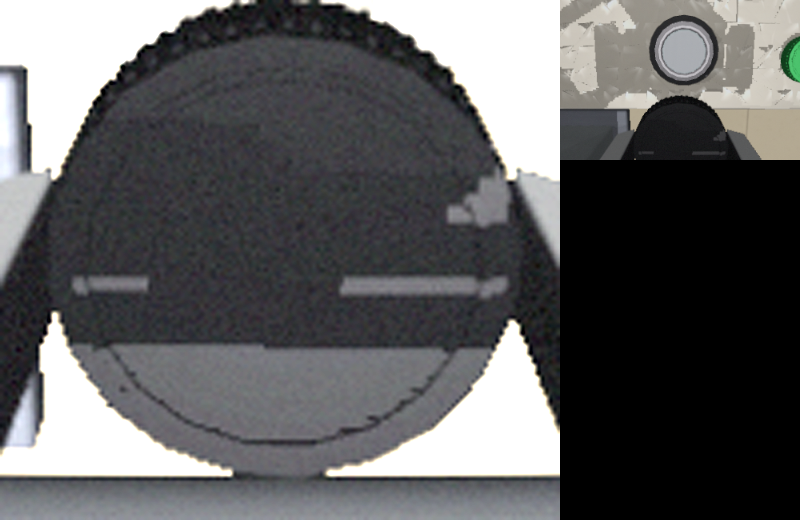

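Emit:
play_rows:
  moves:
    - [[40, -1, 0, 0, 0, 0, -1], [61, -2, 0, 0, 0, 0, -1], [61, -2, -22, 0, 0, 0, -1], [61, -2, -44, 0, 0, 0, -1], [61, -2, -53, 0, 0, 0, -1], [61, -2, -57, 0, 0, 0, -1], [61, -2, -61, 0, 0, 0, -1], [61, -2, -65, 0, 0, 0, -1], [61, -2, -69, 0, 0, 0, -1], [61, -2, -71, 0, 0, 0, -1], [61, -2, -72, 0, 0, 0, -1], [61, -2, -72, 0, 0, 0, -1]]

```text
time: 18.12
eef_pos: [0.4257, -0.395, 0.0473]
orientation: [-1.209, 1.21, -1.208]
force: [-2.8, 2.1, -0.2]
gripper_width: 0.0635
```

Emit:
play_rows:
  moves:
    - [[-0.5, 0.5, 0, 0, 0, 0, -1], [-0.5, 0.5, 0, 0, 0, 0, 0.75], [-0.5, 0.5, 0, 0, 0, 0, 0.75], [-0.5, 0.5, 0, 0, 0, 0, 0.75], [-0.5, 0.5, 30, 0, 0, 0, 0.9], [-0.5, 0.5, 75, 0, 0, 0, 1], [-65, 0, 75, 0, 0, 0, 1], [-65, 0, 75, 0, 0, 0, 1], [-65, 0, 75, 0, 0, 0, 1], [-65, 0, 75, 0, 0, 0, 1]]

```text
time: 19.38
eef_pos: [0.3622, -0.3957, 0.1223]
orientation: [-1.209, 1.208, -1.21]
force: [0.8, 0.1, 0.1]
gripper_width: 0.0941
```

```bash
python3 - <<'E'
from h import *
p,T,s=tool(); print(s["time"],p,s["gripper_width"],s["force"])
c,im=snap("w7"); si=manip.read_camera("side"); cv2.imwrite("pics/s7.png",si)
a=cv2.resize(im[60:210,160:360],(400,300))
u,v=np.array(proj(cal("side"),(.428,-.394,.045))).astype(int)
b=cv2.convertScaleAbs(cv2.resize(si[v-45:v+45,u-60:u+60],(400,300),interpolation=cv2.INTER_CUBIC),alpha=1.5)
cv2.imwrite("pics/c7.png",np.hstack([a,b]))
print("capL on lens",dark(c,im,(.428,-.394,.06),.066,85))
E
```

```text
19.375 [ 0.36215913 -0.39568559  0.12233293] 0.09411577500941415 [0.77694075 0.11214233 0.09850024]
capL on lens (array([249.2, 118.2]), array([89.1, 90.9]), array([ 0.4283, -0.3956,  0.066 ]))
```

View pics/c7.png

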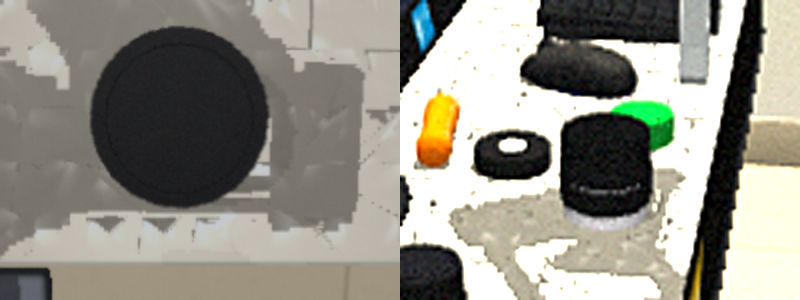

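```bash
python3 - <<'E'
from h import *
c=cal("side"); im=manip.read_camera("side"); g=cv2.cvtColor(im,cv2.COLOR_BGR2GRAY); t=manip.read_camera("top"); ct=cal("top")
d=c[2][:3,2].copy(); d[2]=0; d/=np.linalg.norm(d)   # horizontal view direction
for n,(x,y),h,r in [("S",(.4168,-.1055),.070,.0195),("M",(.504,-.166),.074,.0255),("L",(.428,-.395),.066,.0315)]:
    u,v=proj(c,np.array([x,y,h])+d*r); col=g[:,int(round(u))]; 
    k=int(v)+6
    while col[k]<60 and k>v-25: k-=1
    u2,v2=proj(c,np.array([x,y,h+.003])+d*r); q=dark(ct,t,(x,y,h),h-.012,75)
    print(n,"pred far top edge row",round(v,1),"seen",k+1,"px per mm",round((v-v2)/3,2),"top cam",q)
cv2.imwrite("pics/top8.png",cv2.resize(t[130:250,100:420],(800,300),interpolation=cv2.INTER_CUBIC))
E
```

```text
S pred far top edge row 205.4 seen 208 px per mm 0.47 top cam (array([195.6, 209.4]), array([16.5, 19.3]), array([ 0.4175, -0.1075,  0.058 ]))
M pred far top edge row 183.8 seen 187 px per mm 0.44 top cam (array([219.7, 173.1]), array([21. , 23.5]), array([ 0.5021, -0.1664,  0.062 ]))
L pred far top edge row 145.0 seen 147 px per mm 0.38 top cam (array([309.9, 221.3]), array([40. , 69.2]), array([ 0.382 , -0.3787,  0.054 ]))
```

View pics/top8.png

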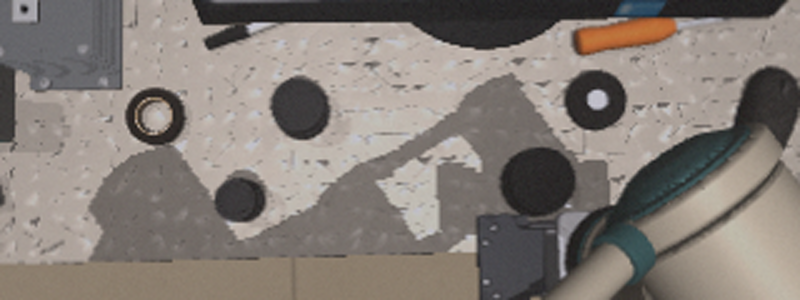

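The top view shows all three lenses capped at (240,199), (300,107) and (538,181), with the tape (155,116) and meter (596,99) undisturbed. The arm is clear, so I'm handing in.

```bash
python3 -c "
from h import *
print(manip.sign_off())"
```

```text
the job is handed in; nothing more can be done
None
```

All three caps are on their lenses, and I handed the job in at about 19.5 s on the robot's clock. The sign-off reported no verdict.

- **Seating at release:** at release, the tool height put the small cap's rim at about 46 mm, the medium's at 50.5 mm and the large's at 42.5 mm. The shoulders are at 46, 50 and 42 mm. The force readings I took stayed at about 5 N or less.
- **Wrist and side pictures:** each cap looks level and within about 2 mm of its lens's axis, with no bright gap showing at the side. The lenses are upright, and the tape roll and meter head look undisturbed.
- **Checks that disagreed:** in the last side picture, all three cap tops appear 2–3 px (about 5–7 mm) lower than I predicted. All three being low by a similar amount points to a calibration or edge-finding offset, and none sits high. The top-camera fit for the large cap also failed because the gripper was in the way, so that cap's position rests on the wrist camera.

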